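# Fit the drum and throw the sander's drive lever into the red-tagged notch

### The job

Get the bench spindle sander ready: stand the brown sanding drum on the upright spindle, all the way down on its seat, and then lift the black-knobbed drive lever out of its off position and throw it into the notch marked by the red tag, so that it drops in fully and stays there when you let go. The tags were stuck on by hand and show the notches only roughly, so feel for the notch; leave the other things on the bench where they are.

Things in the scene. Friction and masses are not known exactly. Their poses are not given: they have to be found in the camera images.
- head: green round sander head, fixed on the bench (motor below the bench): 240 mm across, its flat round hood's top 108 mm above the bench. Origin on the bench, on the vertical spindle axis; z up. Its x axis is the reference for lever angles. The hood and a black brush seal, through which the lever passes, hide the notched sector.
- seat (a point): the top of the steel seat disc (90 mm across) on the spindle axis, 110 mm above the bench, on which the drum must rest
- spindle_tip (a point): the top of the fixed steel spindle: 18 mm diameter, rising 80 mm above the seat, its last 14 mm tapered to 6 mm
- drum: brown sanding drum shaped like a spool core with black end rims, loose, standing upright on the bench: 60 mm outside diameter, 90 mm tall, through bore 24 mm, about 0.22 kg. Origin at the centre of its underside, z along its bore.
- drum_top (a point): the centre of the drum's upper end, 90 mm above its origin
- swing (a joint): lever angle about the spindle axis, rad: 0 = off stop, growing counter-clockwise from above, at most 1.6. The lever's direction is head yaw - 2.221 + swing. A weak spring pulls it back towards 0 (4 N at the knob; 4 to 8 N to push it along the rim). In a notch the lever cannot swing on; at off the rim's end blocks it until it is lifted more than 10 mm.
- knob (a point): centre of the top of the lever's upright black knob: 26 mm diameter, 54 mm tall, 160 mm from the spindle axis. Its top is 138 mm above the bench when fully down (off, or in a notch), 148 mm when the lever's pin rides on the rim between notches. The lever lifts straight up, at most 22 mm, against a 7 to 10 N spring that drives it down again.
- pointer (a point): point in the middle of the lever, a steel bar 20 mm wide, under the hood: 105 mm from the spindle axis on the line to the knob; the bar's top is 64 mm below the knob's top. The notches are 10 mm deep and allow the knob about 3 mm of play either way.
- tag_red: red flat round tag, 22 mm across, 2 mm thick, glued on the green hood's top near its rim, 105 mm from the spindle axis; origin at its centre. It marks the wanted notch. The tags sit, in changing order, at swing 0.55, 0.93 and 1.31; the true notches lie at these angles plus one unknown common error of up to 0.12 rad (19 mm at the knob) either way.
- tag_white: white flat round tag, 22 mm across, 2 mm thick, glued on the green hood's top near its rim, 105 mm from the spindle axis; origin at its centre. Marks another notch.
- tag_blue: blue flat round tag, 22 mm across, 2 mm thick, glued on the green hood's top near its rim, 105 mm from the spindle axis; origin at its centre. Marks another notch.
- organizer: grey plastic organizer with sliding lid, 120 x 180 x 60 mm, bystander; origin under its centre
- lug_cover: yellow plastic lug nut cover, a cup 64 mm across and 60 mm tall, bystander; origin under its centre
- brush: aluminium hub brush handle lying along its x, 185 x 30 x 22 mm, bystander; origin under the middle of the bar
Mind the look-alikes: they are no part of the job. What is meant by the drum is not purple, turquoise or white, and is the larger of those in its own colour.

How it is judged:
By the outcome, as a careful person would: the job done as asked, in the order asked, and still so for the second after the job is handed in, with the robot touching nothing.
It also fails if it takes over 58 s, if anything falls off the work surface, if the arm or the gripper's body presses on something with over 40 N, if the wrist force passes 120 N, or if a joint passes its speed limit or range.

### The arm

A 6-joint arm with a two-finger parallel gripper is mounted at the origin on the work surface. World frame = base frame: x ahead of the robot, y to its left, z up, the work surface at z = 0. Lengths are in m, angles in rad, forces in N, time in s.
With the tool pointing down it reaches from about 0.35 to 0.95 m from the base axis. Payload 17.4 kg.
Tool frame: the origin (TCP) lies midway between the tips of the shut fingers; the grasp point (between the pads) lies 19 mm behind it (bot.tcp_to_grasp is the distance from the TCP to the grasp point, in m); z points along the fingers, y is the line along which they close (so a half turn about z gives the same grasp; the last joint's range is limited). The gripper opens to 93 mm and grips with 3 to 60 N. Pads are 15 mm wide; open, the fingers measure 128 mm over their backs; the gripper's body (75 mm by 188 mm) begins 65 mm behind the grasp point.
Start: joints at [-1.172, 0.116, 1.442, -0, 1.584, -0.038], TCP at [0.286, -0.612, 0.219] pointing down, gripper open.
Joint ranges: [-2.83, 2.83], [-0.83, 2.19], [0.07, 2.5], [-1.14, 4.28], [0.01, 3], [-2.97, 2.97]. Speed limits (rad/s): [1.89, 1.89, 2.22, 3.14, 3.14, 3.14].

### API

Orientations are given as [roll, pitch, yaw] about the fixed x, y, z axes, in that order (R = Rz(yaw) Ry(pitch) Rx(roll)).
In Python, from bench import bot gives the robot as it stands.
- The arm moves only by the tool arm_command, never from a script. Its argument "motion" is a list that holds one entry, the list of rows, each a list of 7 numbers: the opening, from -1 (shut) to 1 (fully open), then the shift along the tool's x, y, z in mm, then the turn, a rotation vector about the tool's x, y, z in rad. A call has 1 to 12 rows; each row is the pose to reach, as a shift and turn from the pose commanded when the call began, along the tool's axes at that moment; what a row does not reach only later rows make up. A row lasts 1/12 s, in which the tool goes at most 41.7 mm and 7.16 degrees, less where a joint would pass 70% of its speed; a pose out of reach is approached as far as the arm can. A call with a gripper value outside its range is refused whole. The fingers move at their own pace and stop on an object; "newtons" is the grip in N (left out, the last holds). Time passes only in rows, so rows that repeat a pose let the fingers close. It gives the time, the measured TCP pose, the force, the opening and the grip force at its end, in the units of the state.
- bot.state(): the state, without advancing time (a new reading comes with each control period).
- bot.camera(name): name is "scene" or "top" or "wrist"; returns a dict with "img" (420x560x3 uint8, red, green, blue), "z_map" (420x560 float32, m along the optical axis (not along the pixel's ray), 0 where there is no reading), "fov_y" (degrees; the focal length in pixels is half the picture's height over the tangent of half this angle, whatever the lens; pixels are square), "cx", "cy" (the principal point, pixels), "camera_from_world" (4x4, takes a point from world to camera coordinates). Camera axes: x right, y up, looking along -z (the intrinsics and any distortion apply to the point x, -y, -z); pixel columns grow to the right and rows downward; lengths in m; the calibration is good to about 2 mm. A picture is of the moment at which its call begins.
- bot.sign_off(): hands the job in; it is judged then, once.
The state is a dict: "time_s": time; "qpos": joint angles; "joint_velocities": joint speeds; "effort": joint torques, N m; "position": TCP position; "tcp_rot": TCP orientation; "contact_force": force on the tool from outside, world axes, zero at the start; "moment": the same for the moment, N m; "grip_width": opening from 0.0 (shut) to 1.0 (fully open); "finger_force": force on a finger pad.
Only numpy, scipy, OpenCV 4.12 (cv2) and the standard library are available. Lean on these libraries where they do the work, as an engineer would, in place of code of your own. Each camera call takes 0.05 s, during which the arm holds its last target. There are 200 camera calls.

## Working session

There is one attempt and no reset: what is moved stays moved. The work goes in short steps, Python scripts to look and compute and a tool call to move; the robot and the scene stay as the last step left them, time stands still between calls to the robot, and variables do not carry over. Pictures are saved under pics/ and viewed, at most 10 in all, crops included, and the job is handed in when it is done.

Besides the shell and the picture viewer there is one more tool, called after "Request:" as a command line: name --argument value ..., lists and objects as JSON in quotes. arm_command: Moves the arm, as the interface text tells. Its arguments: {"type":"object","properties":{"motion":{"type":"array","items":{"type":"array","items":{"type":"array","items":{"type":"number"}}}},"newtons":{"type":"number"}},"required":["motion"]}

```bash
mkdir -p pics; ls; cat > h.py <<'E'
import numpy as np, cv2
from bench import bot
def cam(n):
    c=bot.camera(n); c['f']=210/np.tan(np.radians(c['fov_y'])/2); return c
def world(c,u,v,z=None):
    d=c['z_map'][int(round(v)),int(round(u))] if z is None else z
    p=np.array([(u-c['cx'])/c['f']*d,-(v-c['cy'])/c['f']*d,-d,1])
    return (np.linalg.inv(c['camera_from_world'])@p)[:3]
def cloud(c):
    v,u=np.mgrid[0:420,0:560]; d=c['z_map']
    P=np.stack([(u-c['cx'])/c['f']*d,-(v-c['cy'])/c['f']*d,-d,np.ones_like(d)],-1)
    return (P@np.linalg.inv(c['camera_from_world']).T)[...,:3]
def save(c,n): cv2.imwrite('pics/'+n,c['img'][...,::-1])
E
python3 - <<'E'
from h import *
import pickle
for n in('top','scene'):
    c=cam(n); pickle.dump(c,open(n+'.pkl','wb')); save(c,n+'0.png'); print({k:v for k,v in c.items() if k not in('img','z_map')})
s=bot.state();print(s)
E
```

```text
pics
{'fov_y': 57.22644143842771, 'cx': 275.9803185977663, 'cy': 210.63762900688675, 'camera_from_world': array([[-0.0237561 , -0.99965093, -0.01156177,  0.03659449],
       [ 0.99592319, -0.02467104,  0.08676602, -0.53444874],
       [-0.08702097, -0.00945342,  0.99616162, -1.02008534],
       [ 0.        ,  0.        ,  0.        ,  1.        ]]), 'f': np.float64(384.9558703757494)}
{'fov_y': 46.32933695427798, 'cx': 287.5066998938569, 'cy': 210.56680238474078, 'camera_from_world': array([[ 0.69494528,  0.71891629,  0.01450592, -0.38913684],
       [-0.53046175,  0.4989464 ,  0.6853195 ,  0.17298013],
       [ 0.48544968, -0.48395439,  0.72809804, -1.75014702],
       [ 0.        ,  0.        ,  0.        ,  1.        ]]), 'f': np.float64(490.80235116333563)}
{'time_s': 0.1, 'qpos': array([-1.17181304e+00,  1.16418480e-01,  1.44219692e+00, -1.90188122e-05,
        1.58396460e+00, -3.77920235e-02]), 'joint_velocities': array([-0.00072452, -0.00228601, -0.00198917,  0.00041897,  0.00041852,
        0.00060929]), 'effort': array([ 1.88374193e-03, -7.22895598e+01, -6.23862362e+01,  7.82214012e-02,
        2.27948581e-02, -8.92854814e-05]), 'position': array([ 0.28546203, -0.61147432,  0.21799313]), 'tcp_rot': array([-3.14060529e+00, -1.83011090e-05,  4.36775065e-01]), 'contact_force': array([-1.24884579,  0.24204109, -0.55939247]), 'moment': array([0.03295564, 0.01438926, 0.00302473]), 'finger_force': 0.0, 'grip_width': 1.0029697043892416}
```

View pics/top0.png

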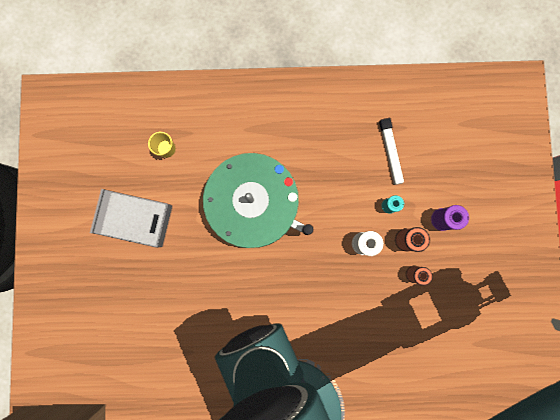

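View pics/scene0.png

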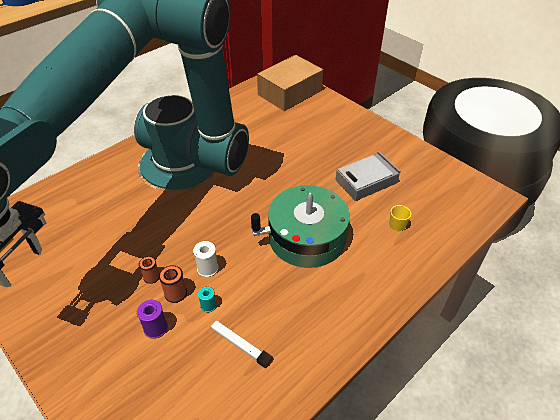

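```bash
cat > m.py <<'E'
from h import *
import pickle
def circ(p):
    A=np.c_[2*p[:,:2],np.ones(len(p))]; s=np.linalg.lstsq(A,(p[:,:2]**2).sum(1),rcond=None)[0]
    return s[:2],np.sqrt(s[2]+s[0]**2+s[1]**2)
for n in('top','scene'):
    c=pickle.load(open(n+'.pkl','rb')); W=cloud(c); I=c['img'].astype(int); h=cv2.cvtColor(c['img'],cv2.COLOR_RGB2HSV).astype(int)
    print(n)
    ctr={'top':(250,200),'scene':(309,218)}[n]
    C=world(c,*ctr)[:2]
    near=np.hypot(*(W[...,:2]-C).transpose(2,0,1))<.2
    hood=near&(abs(W[...,2]-.108)<.006)&(h[...,0]>60)&(h[...,0]<90)&(h[...,1]>80)
    cnt=max(cv2.findContours(hood.astype(np.uint8),0,1)[0],key=len)[:,0]
    e=np.array([W[v,u] for u,v in cnt]); cc,r=circ(e)
    for _ in range(3):
        k=abs(np.hypot(*(e[:,:2]-cc).T)-r)<.003; cc,r=circ(e[k])
    print('hood',cc,r,'z',np.median(W[hood][:,2]))
    d=near&(W[...,2]>.1055)&(abs(W[...,2]-.11)<.005)
    sp=near&(W[...,2]>.14)&(W[...,2]<.2); rr=np.hypot(*(W[...,:2]-cc).transpose(2,0,1))
    s2=sp&(rr<.03); print('spindle',W[s2].mean(0),W[s2].max(0),s2.sum())
    t=(rr>.085)&(rr<.122)&(W[...,2]>.1)&(W[...,2]<.118)
    for nm,m in(('red',(I[...,0]>150)&(I[...,1]<90)&(I[...,2]<90)),('white',(I.min(2)>150)),('blue',(I[...,2]>150)&(I[...,0]<100))):
        q=W[t&m].mean(0); print(nm,q,np.hypot(*(q[:2]-cc)),np.arctan2(*(q[:2]-cc)[::-1]),(t&m).sum())
    k=(rr>.135)&(rr<.185)&(W[...,2]>.13)&(W[...,2]<.146); q=W[k]; q=(q.max(0)+q.min(0))/2; print('knobtop',q,np.hypot(*(q[:2]-cc)),np.arctan2(*(q[:2]-cc)[::-1]),k.sum())
    u0,v0={'top':(416,239),'scene':(172,283)}[n]
    D=world(c,u0,v0)[:2] if n=='scene' else None
    rg=np.zeros(rr.shape,bool); rg[v0-28:v0+28,u0-24:u0+18]=1
    m=rg&(abs(W[...,2]-.09)<.004); ct=max(cv2.findContours(m.astype(np.uint8),0,1)[0],key=len)[:,0]
    print('drumtop',circ(np.array([W[v,u] for u,v in ct])),W[m].mean(0),m.sum())
c=pickle.load(open('top.pkl','rb'));cv2.imwrite('pics/crop.png',cv2.resize(c['img'][180:300,340:480],None,fx=5,fy=5)[...,::-1])
W=cloud(c)
for nm,u,v in(('brown2',424,276),('purple',456,217),('turq',396,204),('white',370,243)): 
    w=W[v-15:v+15,u-15:u+15].reshape(-1,3); w=w[w[:,2]>.03];w=w[w[:,2]>w[:,2].max()-.008]; print(nm,w.min(0),w.max(0))
E
python3 m.py
```

```text
top
hood [0.55665518 0.08669182] 0.11687318786673707 z 0.10863592194712779
spindle [0.5554834  0.0863959  0.17718975] [0.56465697 0.09547977 0.19208806] 59
red [ 0.60050071 -0.00894422  0.11055245] 0.10520780328451397 -1.140927432627679 49
white [ 0.56179712 -0.01863274  0.10992679] 0.10544999797673082 -1.5220151335615488 77
blue [0.63280859 0.01314752 0.11022367] 0.1058683354314101 -0.7679707349021044 64
knobtop [ 0.47916731 -0.05114251  0.1371024 ] 0.15812233784474689 -2.082943586639067 89
drumtop (array([ 0.44906514, -0.32812247]), np.float64(0.030066719413055585)) [ 0.44898919 -0.32782554  0.09061824] 396
scene
hood [0.55885535 0.08422629] 0.11720703351420075 z 0.10689041314065595
spindle [0.56134632 0.08217305 0.16634977] [0.56767643 0.0929697  0.18953033] 78
red [ 0.6000399  -0.00941915  0.10809054] 0.10230168553118452 -1.1564633748681035 39
white [ 0.56140715 -0.01869038  0.10879025] 0.1029482971195977 -1.5460065734252477 40
blue [0.63264262 0.01332007 0.10875773] 0.10233402752768202 -0.7654894593189155 42
knobtop [ 0.4810173  -0.05297416  0.13627739] 0.15774259840732027 -2.0868479614478668 57
drumtop (array([ 0.45056442, -0.3304202 ]), np.float64(0.02934044375881093)) [ 0.46528441 -0.35306201  0.08908526] 384
brown2 [0.44437042 0.01375302 1.06296496] [0.44437042 0.01375302 1.06296496]
purple [0.44437042 0.01375302 1.06296496] [0.44437042 0.01375302 1.06296496]
turq [0.44437042 0.01375302 1.06296496] [0.44437042 0.01375302 1.06296496]
white [0.44437042 0.01375302 1.06296496] [0.44437042 0.01375302 1.06296496]
```

View pics/crop.png

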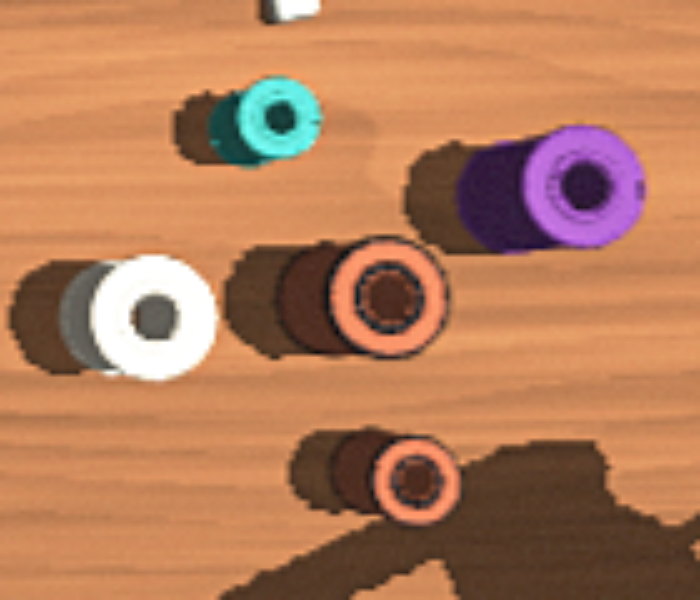

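Look-alikes (top picture): large brown (417,239), small brown (424,276), purple (456,217), turquoise (396,204), white (370,243). I choose the large brown at (417,239). The crop shows black rims, and the measured radius of 30 mm and top at 90 mm match. The tags run white, red, blue counter-clockwise, with red at swing ≈0.94.

Request:
arm_command --motion '[[[1,268,-188,58,0,0,0.437],[1,268,-188,58,0,0,0.437],[1,268,-188,58,0,0,0.437],[1,268,-188,58,0,0,0.437],[1,268,-188,58,0,0,0.437],[1,268,-188,58,0,0,0.437],[1,268,-188,58,0,0,0.437],[1,268,-188,58,0,0,0.437],[1,268,-188,58,0,0,0.437],[1,268,-188,58,0,0,0.437],[1,268,-188,58,0,0,0.437],[1,268,-188,58,0,0,0.437]]]' --newtons 30

```text
time_s: 1.1
position: [0.4484, -0.3288, 0.1608]
tcp_rot: [3.141, 0.0, -0.001]
contact_force: [0.1, -0.7, 0.2]
grip_width: 1.002
finger_force: 0.0
```

```bash
python3 - <<'E'
from h import *
c=cam('wrist'); save(c,'w1.png'); W=cloud(c)
m=(abs(W[...,2]-.09)<.004)&(np.hypot(W[...,0]-.449,W[...,1]+.328)<.05)
q=W[m]; print(q.mean(0) if len(q) else 0,q.min(0),q.max(0),len(q)); print(bot.state()['position'],bot.state()['tcp_rot'])
c=cam('top');W=cloud(c)
for nm,u,v in(('brown2',424,276),('purple',456,217),('turq',396,204),('white',370,243)): print(nm,W[v-1,u+6])
E
```

```text
[ 0.44835278 -0.3309352   0.09014295] [ 0.41614018 -0.36232504  0.08606421] [ 0.47804675 -0.29992591  0.09348304] 5334
[ 0.4483533  -0.32899826  0.16079408] [ 3.14136042e+00 -2.01518988e-05 -1.63089235e-03]
brown2 [ 0.39605532 -0.19600785  0.51177307]
purple [ 0.47968404 -0.25725182  0.48863455]
turq [ 0.54374517 -0.30572358  0.06099696]
white [ 0.44409033 -0.2266368   0.08865736]
```

View pics/w1.png

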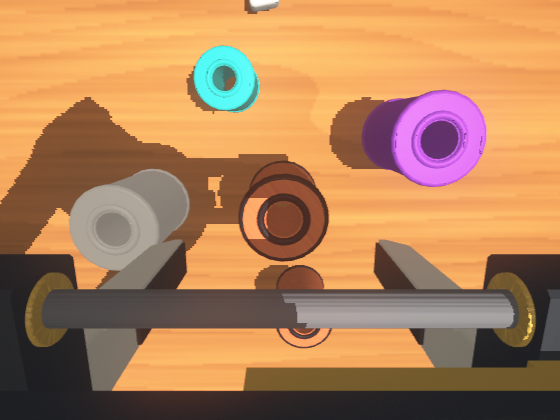

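The wrist picture shows the drum at (283,215), centred between the fingers, with a gap to the white one at left. Now descend and grip.

Request:
arm_command --motion '[[[1,0,1,40,0,0,0],[1,0,1,80,0,0,0],[1,0,1,105,0,0,0],[1,0,1,119,0,0,0],[1,0,1,119,0,0,0],[0,0,1,119,0,0,0],[0,0,1,119,0,0,0],[0,0,1,119,0,0,0],[0,0,1,119,0,0,0],[0,0,1,119,0,0,0],[0,0,1,119,0,0,0],[0,0,1,119,0,0,0]]]' --newtons 30

```text
time_s: 2.2
position: [0.4492, -0.3294, 0.0426]
tcp_rot: [3.14, -0.001, -0.0]
contact_force: [-0.8, -2.5, 7.0]
grip_width: 0.653
finger_force: 30.0
```

Request:
arm_command --motion '[[[0,0,0,-20,0,0,0],[0,0,0,-60,0,0,0],[0,0,0,-100,0,0,0],[0,0,0,-140,0,0,0],[0,0,0,-180,0,0,0],[0,0,0,-210,0,0,0],[0,0,0,-210,0,0,0],[0,0,0,-210,0,0,0]]]' --newtons 40

```text
time_s: 2.87
position: [0.4491, -0.329, 0.2529]
tcp_rot: [3.14, -0.002, -0.0]
contact_force: [0.0, 0.3, -3.4]
grip_width: 0.647
finger_force: 40.0
```

Request:
arm_command --motion '[[[0,10,-35,0,0,0,0],[0,20,-75,0,0,0,0],[0,30,-115,0,0,0,0],[0,40,-155,0,0,0,0],[0,50,-195,0,0,0,0],[0,60,-235,0,0,0,0],[0,70,-275,0,0,0,0],[0,80,-315,0,0,0,0],[0,90,-350,0,0,0,0],[0,98,-385,0,0,0,0],[0,104,-405,0,0,0,0],[0,106,-415,0,0,0,0]]]'

```text
time_s: 3.87
position: [0.5547, 0.0887, 0.249]
tcp_rot: [-3.142, 0.004, 0.002]
contact_force: [-0.5, -0.7, -2.6]
grip_width: 0.651
finger_force: 40.0
```

```bash
python3 - <<'E'
from h import *
s=bot.state(); print(s['position'],s['tcp_rot'],s['contact_force'],s['grip_width'])
c=cam('wrist'); save(c,'w2.png'); W=cloud(c)
t=s['position']
r=np.hypot(W[...,0]-t[0],W[...,1]-t[1])
for z in(.25,.30): pass
m=(r<.05)&(W[...,2]>.23); q=W[m]; print(len(q), np.percentile(q,[2,50,98],axis=0) if len(q) else 0)
c=cam('scene'); save(c,'s2.png'); W=cloud(c)
h=cv2.cvtColor(c['img'],cv2.COLOR_RGB2HSV)
m=(np.hypot(W[...,0]-t[0],W[...,1]-t[1])<.05)&(W[...,2]>.2)&(W[...,2]<.31)&(h[...,1]>80)&(h[...,0]<20)
q=W[m];print(np.percentile(q,[1,50,99],axis=0))
# fit cylinder axis radius 30 to the visible side
from scipy.optimize import least_squares
q=q[(q[:,2]>.21)&(q[:,2]<.28)]
print(least_squares(lambda p:np.hypot(q[:,0]-p[0],q[:,1]-p[1])-.03,t[:2],loss='soft_l1',f_scale=.002).x,len(q))
m=(np.hypot(W[...,0]-.5555,W[...,1]-.0864)<.03)&(W[...,2]>.12)&(W[...,2]<.174); q=W[m]; print(len(q))
if len(q)>5: print('spindle',least_squares(lambda p:np.hypot(q[:,0]-p[0],q[:,1]-p[1])-.009,[.5555,.0864],loss='soft_l1',f_scale=.002).x)
E
```

```text
[0.55465589 0.08867828 0.24896686] [-3.14154723e+00  3.53007187e-03  2.24690236e-03] [-0.49397748 -0.65366847 -2.59181712] 0.6514638701149794
79463 [[0.53351369 0.04694044 0.25706781]
 [0.57627175 0.08859263 0.35160376]
 [0.58889469 0.13080617 0.37136459]]
[[0.53860253 0.05869504 0.21079268]
 [0.57514041 0.07553987 0.25673434]
 [0.58559446 0.11742532 0.29815101]]
[0.55407487 0.09021562] 342
83
spindle [0.55702235 0.08675026]
```

View pics/s2.png

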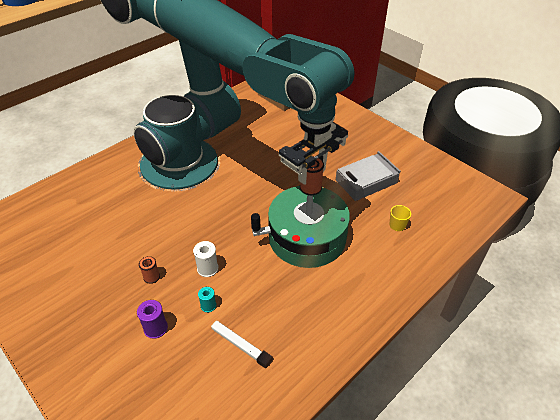

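Request:
arm_command --motion '[[[0,2,-1,5,0,0,0],[0,2,-1,12,0,0,0],[0,2,-1,12,0,0,0],[0,2,-1,12,0,0,0],[0,2,-1,12,0,0,0]]]'

```text
time_s: 4.38
position: [0.5568, 0.0863, 0.2397]
tcp_rot: [3.142, 0.0, -0.001]
contact_force: [0.3, 0.3, -2.7]
grip_width: 0.652
finger_force: 40.0
```

```bash
cat > d.py <<'E'
from h import *
from scipy.optimize import least_squares
s=bot.state(); t=s['position']; print(t,s['tcp_rot'],s['contact_force'])
c=cam('scene'); W=cloud(c); h=cv2.cvtColor(c['img'],cv2.COLOR_RGB2HSV)
zb=t[2]-.0426
m=(np.hypot(W[...,0]-t[0],W[...,1]-t[1])<.05)&(W[...,2]>zb+.01)&(W[...,2]<zb+.08)&(h[...,1]>80)&(h[...,0]<20)
q=W[m];
print('drum',least_squares(lambda p:np.hypot(q[:,0]-p[0],q[:,1]-p[1])-.03,t[:2],loss='soft_l1',f_scale=.002).x,len(q))
m=(np.hypot(W[...,0]-.5555,W[...,1]-.0864)<.03)&(W[...,2]>.12)&(W[...,2]<min(.174,zb-.005)); q=W[m]; print(len(q))
if len(q)>5: print('spindle',least_squares(lambda p:np.hypot(q[:,0]-p[0],q[:,1]-p[1])-.009,[.5555,.0864],loss='soft_l1',f_scale=.002).x)
E
python3 d.py
```

```text
[0.55684912 0.08633377 0.23965697] [ 3.14155491e+00  2.79829780e-05 -1.24368020e-03] [ 0.28110545  0.28390339 -2.67815359]
drum [0.55615287 0.08757429] 337
80
spindle [0.55693462 0.0867476 ]
```

Aligned within 1 mm. Descend partway, with a small correction.

Request:
arm_command --motion '[[[0,0,0,8,0,0,0],[0,0,0,16,0,0,0],[0,0,0,24,0,0,0],[0,0,0,32,0,0,0],[0,0,0,40,0,0,0],[0,0,0,40,0,0,0]]]'

```text
time_s: 4.93
position: [0.5563, 0.087, 0.1973]
tcp_rot: [3.141, 0.003, -0.0]
contact_force: [0.4, -0.8, -3.0]
grip_width: 0.651
finger_force: 40.0
```

Request:
arm_command --motion '[[[0,0,0,10,0,0,0],[0,0,0,20,0,0,0],[0,0,0,30,0,0,0],[0,0,0,36,0,0,0],[0,0,0,40,0,0,0],[0,0,0,42,0,0,0],[0,0,0,42,0,0,0]]]'

```text
time_s: 5.52
position: [0.5568, 0.0871, 0.1572]
tcp_rot: [3.142, 0.001, -0.0]
contact_force: [-0.4, -0.6, -2.6]
grip_width: 0.649
finger_force: 40.0
```

Request:
arm_command --motion '[[[0,0,0,2,0,0,0],[0,0,0,3,0,0,0],[0,0,0,4,0,0,0],[0,0,0,4,0,0,0]]]'

```text
time_s: 5.85
position: [0.5569, 0.0871, 0.1536]
tcp_rot: [3.142, -0.0, -0.0]
contact_force: [-0.5, -0.1, -2.3]
grip_width: 0.654
finger_force: 40.0
```

Request:
arm_command --motion '[[[0,0,0,1,0,0,0],[0,0,0,1,0,0,0],[1,0,0,1,0,0,0],[1,0,0,1,0,0,0],[1,0,0,1,0,0,0],[1,0,0,1,0,0,0],[1,0,0,1,0,0,0],[1,0,0,-20,0,0,0],[1,0,0,-50,0,0,0],[1,0,0,-80,0,0,0],[1,0,0,-105,0,0,0],[1,0,0,-105,0,0,0]]]'

```text
time_s: 6.85
position: [0.5581, 0.0872, 0.2644]
tcp_rot: [-3.141, -0.007, -0.0]
contact_force: [0.2, 0.5, 0.9]
grip_width: 1.003
finger_force: 0.0
```

```bash
python3 - <<'E'
from h import *
s=bot.state(); print(s['position'],s['tcp_rot'],s['contact_force'],s['grip_width'])
c=cam('scene'); W=cloud(c); save(c,'s3.png'); h=cv2.cvtColor(c['img'],cv2.COLOR_RGB2HSV)
m=(np.hypot(W[...,0]-.5565,W[...,1]-.0867)<.045)&(W[...,2]>.115)&(W[...,2]<.23)
q=W[m];print(np.percentile(q,[1,50,99],axis=0))
t=q[q[:,2]>np.percentile(q[:,2],99)-.006]; print('top',t.mean(0),len(t))
E
```

```text
[0.55811997 0.08718518 0.26443312] [-3.14078263e+00 -6.87928347e-03 -2.16511068e-04] [0.24084659 0.47135941 0.88823213] 1.003339742121072
[[0.52941107 0.05685936 0.115755  ]
 [0.56932515 0.07450946 0.18094301]
 [0.58808079 0.11424543 0.20241282]]
top [0.55878542 0.08642216 0.19936432] 218
```

Request:
arm_command --motion '[[[1,-20,35,0,0,0,-0.12],[1,-40,70,0,0,0,-0.24],[1,-60,105,0,0,0,-0.36],[1,-78,139,0,0,0,-0.48],[1,-78,139,0,0,0,-0.6],[1,-78,139,0,0,0,-0.72],[1,-78,139,0,0,0,-0.84],[1,-78,139,0,0,0,-0.96],[1,-78,139,0,0,0,-1.058],[1,-78,139,0,0,0,-1.058],[1,-78,139,0,0,0,-1.058],[0.3,-78,139,0,0,0,-1.058]]]'

```text
time_s: 7.9
position: [0.4788, -0.0519, 0.2581]
tcp_rot: [-3.141, 0.0, 1.054]
contact_force: [0.1, 0.1, -0.8]
grip_width: 0.963
finger_force: 0.0
```

```bash
python3 - <<'E'
from h import *
s=bot.state(); print(s['position'],s['tcp_rot'],s['contact_force'],s['grip_width'])
c=cam('wrist'); save(c,'w3.png'); W=cloud(c)
m=(np.hypot(W[...,0]-.479,W[...,1]+.0525)<.03)&(W[...,2]>.13)&(W[...,2]<.145)
q=W[m];print('knob',len(q),(q.max(0)+q.min(0))/2,q.max(0)-q.min(0))
E
```

```text
[ 0.47881071 -0.05186932  0.25810645] [-3.14095154e+00  2.24490596e-04  1.05436480e+00] [ 0.09199695  0.11977236 -0.78425856] 0.9628157736597213
knob 747 [ 0.47714616 -0.05435928  0.13521981] [0.02505367 0.02548705 0.0103255 ]
```

View pics/w3.png

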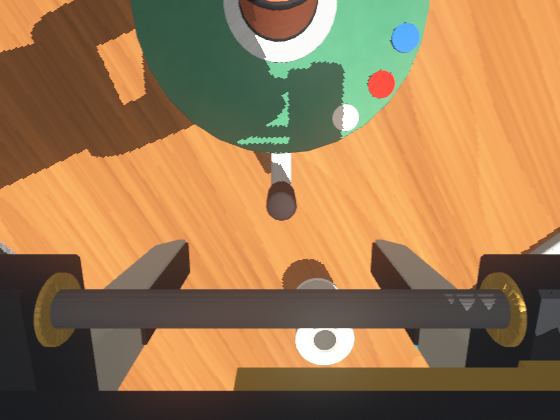

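View pics/s3.png

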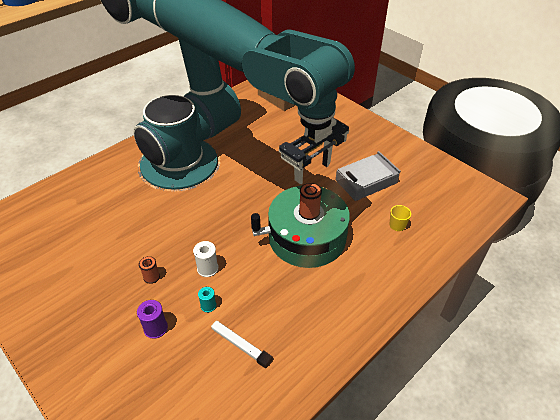

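Drum is standing on the seat disc (scene (311,200)). The knob (wrist (282,203)) is centred between the fingers. Descend and grip it.

Request:
arm_command --motion '[[[0.3,-1,0,40,0,0,0],[0.3,-1,0,80,0,0,0],[0.3,-1,0,115,0,0,0],[0.3,-1,0,140,0,0,0],[0.3,-1,0,155,0,0,0],[0.3,-1,0,155,0,0,0],[-0.6,-1,0,155,0,0,0],[-0.6,-1,0,155,0,0,0],[-0.6,-1,0,155,0,0,0],[-0.6,-1,0,155,0,0,0],[-0.6,-1,0,155,0,0,0],[-0.6,-1,0,155,0,0,0]]]' --newtons 40

```text
time_s: 8.95
position: [0.4786, -0.0528, 0.1042]
tcp_rot: [3.141, -0.0, 1.058]
contact_force: [1.4, -2.7, 1.8]
grip_width: 0.275
finger_force: 40.1
```

Request:
arm_command --motion '[[[-0.6,0,0,-6,0,0,0],[-0.6,0,0,-12,0,0,0],[-0.6,0,0,-16,0,0,0],[-0.6,0,0,-16,0,0,0],[-0.6,0,0,-16,0,0,0]]]'

```text
time_s: 9.37
position: [0.4785, -0.0525, 0.1195]
tcp_rot: [-3.142, -0.001, 1.058]
contact_force: [4.7, 3.5, -8.9]
grip_width: 0.272
finger_force: 40.0
```

```bash
python3 - <<'E'
import numpy as np
for t in np.linspace(0,.74,11): print(f"[-0.6, {160*(1-np.cos(t)):.1f}, {160*np.sin(t):.1f}, 0, 0, 0, {-t:.3f}]",end=', ')
E
```

```text
[-0.6, 0.0, 0.0, 0, 0, 0, -0.000], [-0.6, 0.4, 11.8, 0, 0, 0, -0.074], [-0.6, 1.7, 23.6, 0, 0, 0, -0.148], [-0.6, 3.9, 35.2, 0, 0, 0, -0.222], [-0.6, 7.0, 46.7, 0, 0, 0, -0.296], [-0.6, 10.8, 57.9, 0, 0, 0, -0.370], [-0.6, 15.5, 68.7, 0, 0, 0, -0.444], [-0.6, 21.0, 79.2, 0, 0, 0, -0.518], [-0.6, 27.2, 89.3, 0, 0, 0, -0.592], [-0.6, 34.2, 98.9, 0, 0, 0, -0.666], [-0.6, 41.8, 107.9, 0, 0, 0, -0.740],
```

Request:
arm_command --motion '[[[-0.6,0.4,12,0,0,0,-0.074],[-0.6,1.7,24,0,0,0,-0.148],[-0.6,3.9,35,0,0,0,-0.222],[-0.6,7,47,0,0,0,-0.296],[-0.6,11,58,0,0,0,-0.37],[-0.6,15.5,69,0,0,0,-0.444],[-0.6,21,79,0,0,0,-0.518],[-0.6,27,89,0,0,0,-0.592],[-0.6,34,99,0,0,0,-0.666],[-0.6,42,108,0,0,0,-0.74],[-0.6,42,108,0,0,0,-0.74],[-0.6,42,108,0,0,0,-0.74]]]'

```text
time_s: 10.37
position: [0.5924, -0.0687, 0.1184]
tcp_rot: [-3.139, -0.001, 1.797]
contact_force: [-2.7, 3.4, -9.9]
grip_width: 0.273
finger_force: 40.0
```

Request:
arm_command --motion '[[[-0.6,0,0,3,0,0,0],[-0.6,0,0,5,0,0,0],[-0.6,0,0,5,0,0,0],[-0.31,0,0,5,0,0,0],[-0.31,0,0,5,0,0,0],[-0.31,0,0,5,0,0,0]]]'

```text
time_s: 10.87
position: [0.5933, -0.0695, 0.1154]
tcp_rot: [3.14, 0.001, 1.797]
contact_force: [0.7, -0.6, 0.9]
grip_width: 0.342
finger_force: 0.0
```

Request:
arm_command --motion '[[[-0.31,0,3,0,0,0,-0.02],[-0.31,0.1,6,0,0,0,-0.04],[-0.31,0.2,9,0,0,0,-0.056],[-0.31,0.4,12,0,0,0,-0.075]]]'

```text
time_s: 11.2
position: [0.6046, -0.0664, 0.1152]
tcp_rot: [-3.141, 0.0, 1.874]
contact_force: [-7.0, -0.6, 5.6]
grip_width: 0.351
finger_force: 3.9
```

Request:
arm_command --motion '[[[-0.31,0,3,0,0,0,-0.02],[-0.31,0.1,6,0,0,0,-0.038],[-0.31,0.1,6,0,0,0,-0.038]]]'

```text
time_s: 11.45
position: [0.6106, -0.0644, 0.1151]
tcp_rot: [-3.141, 0.0, 1.913]
contact_force: [-4.0, -1.5, 3.2]
grip_width: 0.345
finger_force: 2.1
```

Request:
arm_command --motion '[[[-0.31,0,3,0,0,0,-0.02],[-0.31,0.1,6,0,0,0,-0.038],[-0.31,0.1,6,0,0,0,-0.038]]]'

```text
time_s: 11.7
position: [0.6162, -0.0623, 0.1151]
tcp_rot: [-3.141, 0.0, 1.951]
contact_force: [-4.9, -1.7, 3.4]
grip_width: 0.344
finger_force: 2.3
```

Request:
arm_command --motion '[[[-0.31,0,3,0,0,0,-0.02],[-0.31,0.1,6,0,0,0,-0.038],[-0.31,0.1,6,0,0,0,-0.038]]]'

```text
time_s: 11.95
position: [0.6217, -0.06, 0.115]
tcp_rot: [-3.141, 0.0, 1.989]
contact_force: [-4.4, -1.6, 4.6]
grip_width: 0.349
finger_force: 2.3
```

Request:
arm_command --motion '[[[-0.31,0,3,0,0,0,-0.02],[-0.31,0.1,6,0,0,0,-0.038],[-0.31,0.1,6,0,0,0,-0.038]]]'

```text
time_s: 12.2
position: [0.6271, -0.0574, 0.115]
tcp_rot: [-3.141, 0.0, 2.027]
contact_force: [-4.6, -0.8, 3.8]
grip_width: 0.345
finger_force: 2.4
```

Request:
arm_command --motion '[[[-0.31,0,3,0,0,0,-0.02],[-0.31,0.1,6,0,0,0,-0.038],[-0.31,0.1,6,0,0,0,-0.038]]]'

```text
time_s: 12.45
position: [0.6325, -0.0546, 0.1149]
tcp_rot: [-3.141, 0.0, 2.065]
contact_force: [-4.1, -0.6, 2.0]
grip_width: 0.348
finger_force: 1.8
```

```bash
cat > k.py <<'E'
from h import *
s=bot.state(); t=s['position']; print(t,s['contact_force'])
C=np.array([.5568,.0868]); 
for n in('top','scene','wrist'):
    c=cam(n); W=cloud(c); I=c['img'].max(2)
    m=(np.hypot(W[...,0]-t[0],W[...,1]-t[1])<.022)&(W[...,2]>.09)&(W[...,2]<.16)&(abs(np.hypot(W[...,0]-C[0],W[...,1]-C[1])-.16)<.02)&(I<90)
    q=W[m]
    if len(q)<5: print(n,len(q)); continue
    z=np.percentile(q[:,2],[50,90,97,100]); k=q[q[:,2]>z[2]-.004]; k=(k.max(0)+k.min(0))/2; d=k[:2]-C
    print(n,len(q),z,k,np.hypot(*d),'swing',np.arctan2(d[1],d[0])+2.083)
save(c,'k%d.png'%int(s['time_s']*100))
E
python3 k.py; ls pics
```

```text
[ 0.63253894 -0.05461156  0.11491168] [-4.14069044 -0.55272749  2.04525249]
top 0
scene 196 [0.13345848 0.14818454 0.15141319 0.15935278] [ 0.6298723  -0.05819487  0.1533945 ] 0.1623670968472565 swing 0.9790180518190938
wrist 2843 [0.14693763 0.14867223 0.15366672 0.15999132] [ 0.62839044 -0.05076674  0.15482909] 0.1550799791463586 swing 0.9920417979639606
crop.png
k1245.png
s2.png
s3.png
scene0.png
top0.png
w1.png
w2.png
w3.png
```

Request:
arm_command --motion '[[[-0.31,0,3,0,0,0,-0.02],[-0.31,0.1,6,0,0,0,-0.038],[-0.31,0.1,6,0,0,0,-0.038]]]'

```text
time_s: 12.85
position: [0.6377, -0.0516, 0.1143]
tcp_rot: [-3.141, -0.0, 2.102]
contact_force: [-1.4, -0.3, -0.4]
grip_width: 0.344
finger_force: 0.7
```

```bash
python3 k.py
```

```text
[ 0.63771556 -0.05160621  0.11430748] [-1.35842147 -0.26366485 -0.43682995]
top 0
scene 183 [0.12791173 0.13891375 0.15217876 0.15880863] [ 0.63926159 -0.05700572  0.15398946] 0.16577092514783395 swing 1.032852382302414
wrist 2741 [0.13775118 0.1421507  0.15410202 0.15995007] [ 0.63330963 -0.04733682  0.15508786] 0.15442282320602355 swing 1.0305627302552876
```

The knob has dropped about 10 mm, at swing ≈1.03, which is within the red notch's range. Let go and withdraw.

Request:
arm_command --motion '[[[0.3,0,0,0,0,0,0],[0.3,0,0,0,0,0,0],[0.3,0,0,0,0,0,0],[0.3,0,0,0,0,0,0],[0.3,0,0,0,0,0,0],[0.3,0,0,-20,0,0,0],[0.3,0,0,-50,0,0,0],[0.3,-15,0,-85,0,0,0],[0.3,-30,0,-120,0,0,0],[0.3,-30,0,-140,0,0,0],[0.3,-30,0,-140,0,0,0],[0.3,-30,0,-140,0,0,0]]]'

```text
time_s: 14.0
position: [0.6531, -0.0777, 0.2557]
tcp_rot: [3.14, 0.001, 2.101]
contact_force: [-0.1, 0.2, -0.8]
grip_width: 0.647
finger_force: 0.0
```

```bash
python3 - <<'E'
from h import *
s=bot.state(); print(s['time_s'],s['position'],s['contact_force'],s['grip_width'])
C=np.array([.5568,.0868])
for n in('scene','wrist'):
    c=cam(n); W=cloud(c); r=np.hypot(W[...,0]-C[0],W[...,1]-C[1])
    m=(abs(r-.16)<.02)&(W[...,2]>.125)&(W[...,2]<.16); q=W[m]; k=(q.max(0)+q.min(0))/2; d=k[:2]-C
    print(n,len(q),np.percentile(q[:,2],[50,90,98]),k,'swing',np.arctan2(d[1],d[0])+2.083)
    q=W[(r<.032)&(W[...,2]>.19)&(W[...,2]<.21)]; print('drumtop',len(q),np.median(q,0) if len(q) else 0)
    if n=='scene': save(c,'s4.png')
E
```

```text
14.0 [ 0.65313683 -0.07772042  0.25569844] [-0.09063286  0.17129965 -0.75659533] 0.6472926129842412
scene 77 [0.13507164 0.13882743 0.14078199] [ 0.63647442 -0.05299881  0.13344204] swing 1.0302133145218204
drumtop 38 [0.55360731 0.10538355 0.19993281]
wrist 829 [0.13796699 0.13897789 0.13954801] [ 0.63339636 -0.05441436  0.13284889] swing 1.0092024625349256
drumtop 0 0
```

View pics/s4.png

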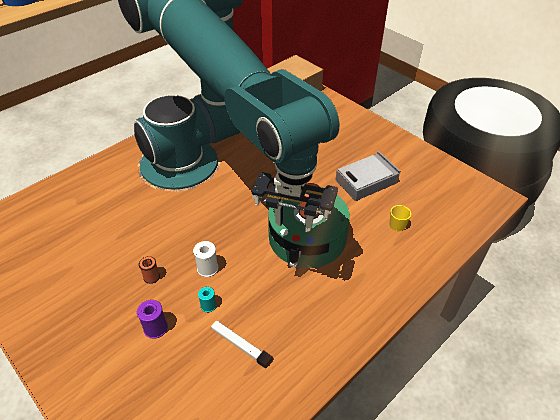

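The picture shows the lever down at the red notch (≈(293,255)), with the knob top at 138 mm and the drum top at 200 mm. The gripper is clear and the other things are unmoved.

```bash
python3 -c "
from bench import bot
print(bot.sign_off())"
```

```text
the job is handed in; nothing more can be done
None
```

The job is handed in: the brown drum stands on its seat (top at 200 mm), the lever is fully down in the red-tagged notch at swing about 1.02 (knob top at 138 mm), and it stayed there when released; this took about 14 of the 58 s.

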